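Pin down a chassis foot with a linchpin

TASK

Secure the equipment chassis for sea: take the linchpin from the bench, feel it into the cross hole of the hold-down post and push it fully home, shoulder against the post, with its ring still open. Then swing its sprung ring down over the post until it snaps past the pin's end, and let go. Never force pin or ring against the post, and leave the meter, screwdriver and spray can where they are.

Things in the scene. Friction and masses are not known exactly. Their poses are not given: they have to be found in the camera images.
- pin_grip (a point): Centre of the linchpin's grip tab, where to grasp. The steel pin lies on the bench, tab upright: tab 12 mm thick (y), 32 long (x), 43 tall (z); this point is 24 mm above its flat underside. x runs along the pin to its tip, z up. The pin's axis is 11 mm below this point; the shoulder is 37 mm ahead. Whole pin about 0.26 kg.
- pin_shoulder (a point): Centre of the head's front face (shoulder), on the pin's axis, 13 mm above the underside; x to the tip. The head block behind it is 23 mm long, 34 wide, 26 tall. The shank runs 50 mm ahead: 14 x 14 mm square for 42 mm, then an 8 mm long cone down to 8 mm diameter.
- pin_tip (a point): End of the pin's cone, on its axis, 50 mm ahead of the shoulder.
- ring_bar (a point): Middle of the ring's far cross bar. The ring is a U of 7 mm steel bar, 66 mm wide outside, 52 inside, hinged on both sides of the head about the pin's y axis, 9 mm behind the shoulder on the pin's axis; the bar's centre is 67 mm from the hinge axis. The bar's straight part is 35 mm long.
- ring (a joint): Ring swing (rad). 0 = open: ring rises 0.96 rad (55 deg) from the pin's axis, leaning forward above the shank. Grows as the ring goes down. 1.06 = locked: bar beyond the pin's tip, 7 mm below its axis. A spring pushes it to either stop, dead point at 0.53: pressing the bar takes about 6 N along its arc, up to 13 N straight down; past the dead point it snaps down by itself.
- hole (a point): Where the centre of the post hole's mouth would be if the post stood true, 85 mm above the bench; x points into the hole (the way the pin goes), z up. The post has set anywhere up to 6 mm sideways (y) and 6 mm in height (z) from here and stays there under load; only feel or sight tells. Hole 15.6 mm square, straight through, its mouth a funnel 4.5 mm wider on each side and 8 mm deep.
- stand: Fixed stand; origin on the bench below hole, same axes. Steel post 38 mm wide (y), 28 thick (x, front face at x = 0), top 20 mm above the hole's axis; it rises through a foot plate whose top is 45 mm below the axis. The grey chassis (260 x 160 x 95 mm, top 103 mm above the bench) lies to the -y side: near face 105 mm from the post's centre, from x = -66 to 194 mm.
- pin: The whole linchpin; origin at its underside, 13 mm below the shoulder's centre; x towards the tip, z up.
- meter_mid (a point): Centre of a hand-held orange multimeter lying on the bench, 150 x 78 x 34 mm. Bystander.
- driver_grip (a point): Handle of a screwdriver lying on the bench. Bystander.
- spray_mid (a point): Centre of an upright aluminium spray can, 52 mm diameter, 160 mm tall. Bystander.
Mind the look-alikes: they are no part of the job. Several things look just like the pin: the one meant starts nearest to the robot's base.

How it is judged (in metres and radians):
On the way, in this order (a step that is already met when the one before it is completed fails the run):
1. the pin is fully home in the hole with its ring still open (x of pin_shoulder in the frame of hole above -0.0035 m and y of pin_shoulder in the frame of hole between -0.01 and 0.01 m and z of pin_shoulder in the frame of hole between -0.01 and 0.01 m and value of joint ring below 0.3 rad), for 0.2 s.
2. the ring is swung over the pin end and locked (value of joint ring above 0.95 rad), for 0.2 s.
At the end, for the whole second after the job is handed in: The linchpin sits at rest in the post's hole with its shoulder within 3.5 mm of the front face's plane and within 10 mm of the marked hole point in y and z, and its ring is locked (ring joint above 0.95 rad) (x of pin_shoulder in the frame of hole above -0.0035 m and y of pin_shoulder in the frame of hole between -0.01 and 0.01 m and z of pin_shoulder in the frame of hole between -0.01 and 0.01 m and value of joint ring above 0.95 rad and linear speed of pin below 0.02 m/s); the robot touches nothing.
It fails at once if pin or ring is pressed against the post or stand with more than 40 N (contact force between pin and stand above 35 N).
It fails at once if a bystander is moved more than 20 mm (distance of any of meter_mid, driver_grip, spray_mid from where it was at the start of the episode above 0.02 m).
It also fails if it takes over 72 s, if anything falls off the work surface, if the arm or the gripper's body presses on something with over 40 N, if the wrist force passes 120 N, or if a joint passes its speed limit or range.

ROBOT

A 7-joint arm with a two-finger parallel gripper is mounted at the origin on the work surface. World frame = base frame: x ahead of the robot, y to its left, z up, the work surface at z = 0. Lengths are in mm, angles in rad, forces in N, time in s.
With the tool pointing down it reaches from about 400 to 875 mm from the base axis. Payload 4.4 kg.
Tool frame: the origin (TCP) lies midway between the tips of the shut fingers; the grasp point (between the pads) lies 19 mm behind it; z points along the fingers, y is the line along which they close (so a half turn about z gives the same grasp; the last joint's range is limited). The gripper opens to 85 mm and grips with 20 to 120 N. Pads are 22 mm wide; open, the fingers measure 114 mm over their backs; the gripper's body (76 mm by 85 mm) begins 54 mm behind the grasp point. The pads swing forward as they close: fully open they stand 13 mm farther back than shut.
Start: joints at [-1.226, 0.628, 0.038, 1.517, -0.027, 0.996, -0.02], TCP at [259.551, 595.945, 231.313] pointing down, gripper open.
Joint ranges: [-3.06, 3.06], [-0.37, 2.12], [-1.25, 1.32], [0.18, 2.47], [-1.1, 4.24], [0.23, 1.98], [-2.94, 2.94]. Speed limits (rad/s): [2.57, 2.57, 3.14, 3.14, 3.14, 3.14, 3.14].

INTERFACE

Orientations are given as [roll, pitch, yaw] about the fixed x, y, z axes, in that order (R = Rz(yaw) Ry(pitch) Rx(roll)).
In Python, from cell import ctrl gives the robot as it stands. The module is installed in compiled form; this text tells all that it offers.
- The arm moves only by the tool step_arm, never from a script. Its argument "commands" is one flat list of numbers, 7 for each row, row after row: the shift along the tool's x, y, z in cm, then the turn, a rotation vector about the tool's x, y, z in rad, then the opening, from 0 (shut) to 1 (fully open). A call has 1 to 10 rows; each row is the pose to reach, as a shift and turn from the pose commanded when the call began, along the tool's axes at that moment; what a row does not reach only later rows make up. A row lasts 1/10 s, in which the tool goes at most 50 mm and 8.59 degrees, less where a joint would pass 70% of its speed; a pose out of reach is approached as far as the arm can. A call with a gripper value outside its range is refused whole. The fingers move at their own pace and stop on an object; the grip force is fixed at half the most. Time passes only in rows, so rows that repeat a pose let the fingers close. It gives the time, the measured TCP pose, the force, the opening and the grip force at its end, in the units of the state.
- ctrl.read_state(): the state, without advancing time (a new reading comes with each control period).
- ctrl.get_image(name): name is "scene" or "side" or "wrist"; returns a dict with "image" (400x640x3 uint8, red, green, blue), "range_z" (400x640 float32, mm along the optical axis (not along the pixel's ray), 0 where there is no reading), "vfov" (degrees; the focal length in pixels is half the picture's height over the tangent of half this angle, whatever the lens; pixels are square), "cx", "cy" (the principal point, pixels), "world_to_cam" (4x4, takes a point from world to camera coordinates). Camera axes: x right, y down, z forward; pixel columns grow to the right and rows downward; lengths in mm; the calibration is good to about 2 mm. The wrist camera is an equidistant fisheye: a pixel r from the principal point sees the ray r / f radians off the axis. A picture is of the moment at which its call begins.
- ctrl.finish_job(): hands the job in; it is judged then, once.
The state is a dict: "clock": time; "qpos": joint angles; "qd": joint speeds; "tau": joint torques, N m; "eef_pos": TCP position; "tool_rot": TCP orientation; "force": force on the tool from outside, world axes, zero at the start; "torque": the same for the moment, N m; "width": finger opening in mm; "gripper_force": force on a finger pad.
Only numpy, scipy, OpenCV 4.12 (cv2) and the standard library are available. Lean on these libraries where they do the work, as an engineer would, in place of code of your own. Each camera call takes 0.05 s, during which the arm holds its last target. There are 200 camera calls.

## Working session

There is one attempt and no reset: what is moved stays moved. The work goes in short steps, Python scripts to look and compute and a tool call to move; the robot and the scene stay as the last step left them, time stands still between calls to the robot, and variables do not carry over. Pictures are saved under pics/ and viewed, at most 10 in all, crops included, and the job is handed in when it is done.

Besides the shell and the picture viewer there is one more tool, called after "Call:" by a JSON object that holds its "name" and its "arguments". step_arm: Moves the arm, as the interface text tells. Its arguments: {"type":"object","properties":{"commands":{"type":"array"}},"required":["commands"]}

```bash
mkdir -p pics; cat > h.py <<'E'
import numpy as np, cv2, pickle
from cell import ctrl
from scipy.spatial.transform import Rotation as R
def shot(n,tag):
    d=ctrl.get_image(n); pickle.dump(d,open(f'pics/{tag}.pkl','wb'))
    cv2.imwrite(f'pics/{tag}.png',d['image'][:,:,::-1]); return d
def load(tag): return pickle.load(open(f'pics/{tag}.pkl','rb'))
def crop(tag,u0,v0,w,h,s,out):
    im=load(tag)['image'][v0:v0+h,u0:u0+w,::-1]
    cv2.imwrite(f'pics/{out}.png',cv2.resize(im,None,fx=s,fy=s,interpolation=cv2.INTER_CUBIC))
def cloud(d,fish=False):
    f=200/np.tan(np.radians(d['vfov'])/2)
    v,u=np.mgrid[0:400,0:640].astype(float); x=u-d['cx'];y=v-d['cy'];z=d['range_z'].astype(float)
    if fish:
        r=np.hypot(x,y)+1e-9; k=np.tan(r/f)/r
        p=np.stack([x*k*z,y*k*z,z],-1)
    else: p=np.stack([x*z/f,y*z/f,z],-1)
    M=np.linalg.inv(d['world_to_cam'])
    P=p@M[:3,:3].T+M[:3,3]; P[z<=0]=np.nan
    return P
E
python3 - <<'E'
from h import *
s=ctrl.read_state(); print({k:np.round(v,3) for k,v in s.items()})
a=shot('scene','s0');b=shot('side','d0')
for d in(a,b): print(d['vfov'],d['cx'],d['cy'],np.round(np.linalg.inv(d['world_to_cam'])[:3],2).tolist())
cv2.imwrite('pics/both.png',cv2.resize(np.vstack([a['image'],b['image']])[:,:,::-1],(480,600)))
E
```

```text
{'clock': np.float64(0.0), 'qpos': array([-1.226,  0.629,  0.038,  1.518, -0.027,  0.996, -0.02 ]), 'qd': array([-0.001, -0.001, -0.   ,  0.001,  0.   , -0.001,  0.   ]), 'tau': array([-0.0000e+00, -5.6341e+01,  1.2260e+00, -1.9345e+01,  1.1000e-02,
        1.1000e-02, -0.0000e+00]), 'eef_pos': array([259.286, 595.351, 230.395]), 'tool_rot': array([-3.14 ,  0.   ,  2.731]), 'force': array([ 0.085, -0.111,  0.476]), 'torque': array([-0.007,  0.03 ,  0.01 ]), 'gripper_force': np.float64(0.0), 'width': np.float64(85.439)}
43.0924356654364 316.2904358106848 204.98620560721423 [[-0.68, 0.42, -0.6, 1398.65], [0.74, 0.38, -0.56, 701.17], [-0.01, -0.82, -0.57, 895.11]]
55.10819454247439 323.7754108228689 195.13658668715917 [[0.85, -0.36, 0.39, 116.43], [-0.53, -0.6, 0.59, -725.63], [0.02, -0.71, -0.7, 880.09]]
```

View pics/s0.png

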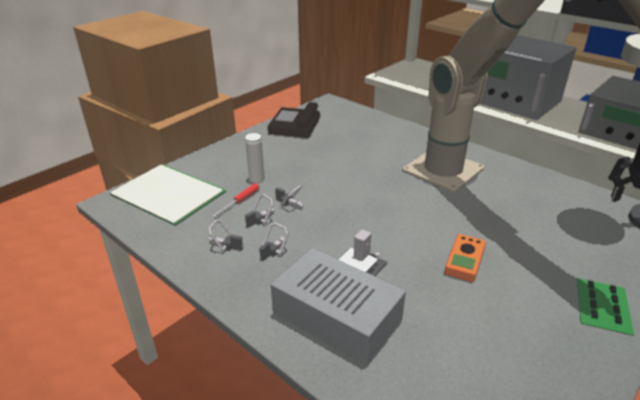

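View pics/d0.png

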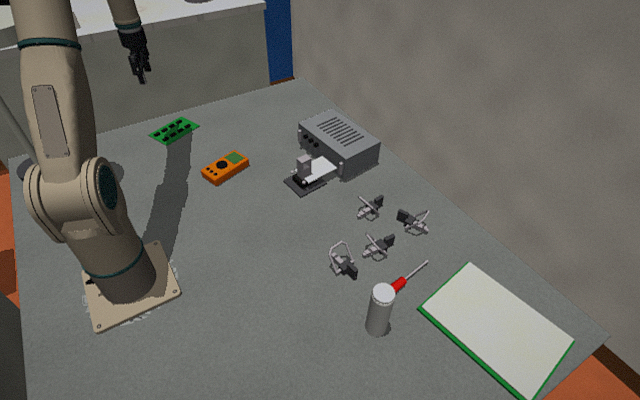

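Four pin look-alikes: in the side view at (343,262), (377,247), (370,207) and (412,220), and in the scene view at (289,197), (260,213), (272,245) and (226,240). The one nearest the base looks like side (343,262) / scene (289,197). I'll measure the positions and crop close.

```bash
python3 - <<'E'
from h import *
d=load('d0');P=cloud(d);s=load('s0');S=cloud(s)
for u,v in[(343,262),(377,247),(370,207),(412,220)]:
    q=P[v-15:v+15,u-15:u+15].reshape(-1,3); q=q[(q[:,2]>6)]; m=np.nanmean(q,0); print(u,v,m.round(),np.hypot(*m[:2]).round())
for n,X in(('d',P),('s',S)):
    print(n)
    m=(X[...,2]>8)&(X[...,2]<130)&(np.hypot(X[...,0],X[...,1])>250)&(X[...,0]<900)
    nn,l,st,c=cv2.connectedComponentsWithStats(m.astype(np.uint8))
    for i in range(1,nn):
        if st[i,4]>60: q=X[l==i]; print(c[i].round(),st[i,4],q.min(0).round(),q.max(0).round(),q.mean(0).round())
crop('d0',270,140,140,150,4,'c1'); crop('s0',200,170,200,130,4,'c2')
a=cv2.imread('pics/c1.png');b=cv2.imread('pics/c2.png')
crop('d0',280,135,66,58,8,'c3')
crop('d0',315,230,60,58,8,'c4')
crop('s0',265,175,50,45,8,'c5');crop('s0',335,220,50,58,8,'c6')
I=[cv2.resize(cv2.imread(f'pics/c{i}.png'),(400,300)) for i in(3,4,5,6)]
cv2.imwrite('pics/m1.png',np.vstack([np.hstack(I[:2]),np.hstack(I[2:])]))
E
```

```text
343 262 [ 495. -252.   30.] 556.0
377 247 [ 612. -255.   32.] 663.0
370 207 [ 687. -123.   31.] 698.0
412 220 [ 758. -231.   31.] 792.0
d
[196.  38.] 2516 [ 364. 1232.    8.] [ 900. 1266.  130.] [ 624. 1250.   70.]
[104.  57.] 1208 [  84. 1232.    8.] [ 296. 1266.  130.] [ 185. 1250.   69.]
[10. 77.] 609 [-252. 1235.    8.] [-129. 1266.  130.] [-190. 1250.   69.]
[332. 150.] 4675 [524.  31.   8.] [854. 308. 111.] [707. 129.  75.]
[ 26. 159.] 392 [-221.  574.    8.] [-139.  684.  130.] [-175.  621.   56.]
[224. 167.] 904 [298. 232.   8.] [460. 349.  45.] [374. 279.  31.]
[370. 206.] 296 [ 637. -154.    8.] [739. -85.  73.] [ 687. -123.   32.]
[412. 220.] 393 [ 729. -279.    8.] [ 802. -186.   74.] [ 759. -232.   32.]
[379. 245.] 391 [ 565. -285.    8.] [ 667. -217.   75.] [ 615. -255.   32.]
[343. 262.] 498 [ 464. -299.    8.] [ 533. -196.   75.] [ 497. -250.   33.]
[404. 279.] 217 [ 564. -389.   10.] [ 708. -355.   30.] [ 610. -372.   20.]
[498. 330.] 10159 [ 590. -739.    8.] [ 848. -417.   18.] [ 716. -592.   12.]
[377. 320.] 592 [ 443. -459.    8.] [ 483. -415.  130.] [ 454. -445.
[... 620 characters left out ...]
02. -401.  130.] [ 484. -417.   70.]
[168. 192.] 3440 [ 593. -742.    8.] [ 851. -414.   21.] [ 728. -569.   13.]
[242. 195.] 263 [ 509. -392.    8.] [ 712. -355.   30.] [ 586. -369.   19.]
[288. 196.] 326 [ 469. -301.    8.] [ 537. -193.   75.] [ 507. -245.   31.]
[259. 213.] 384 [ 567. -285.    8.] [ 673. -213.   75.] [ 626. -246.   32.]
[635. 213.] 166 [-191.  551.    8.] [-82. 592.  23.] [-124.  569.   18.]
[226. 238.] 459 [ 735. -280.    8.] [ 805. -181.   75.] [ 769. -224.   33.]
[273. 243.] 446 [ 645. -151.    9.] [744. -82.  76.] [ 697. -112.   33.]
[341. 299.] 10519 [531.  36.   8.] [859. 312. 112.] [770. 188.  83.]
[465. 257.] 1316 [302. 238.   8.] [466. 353.  45.] [399. 301.  32.]
```

View pics/m1.png

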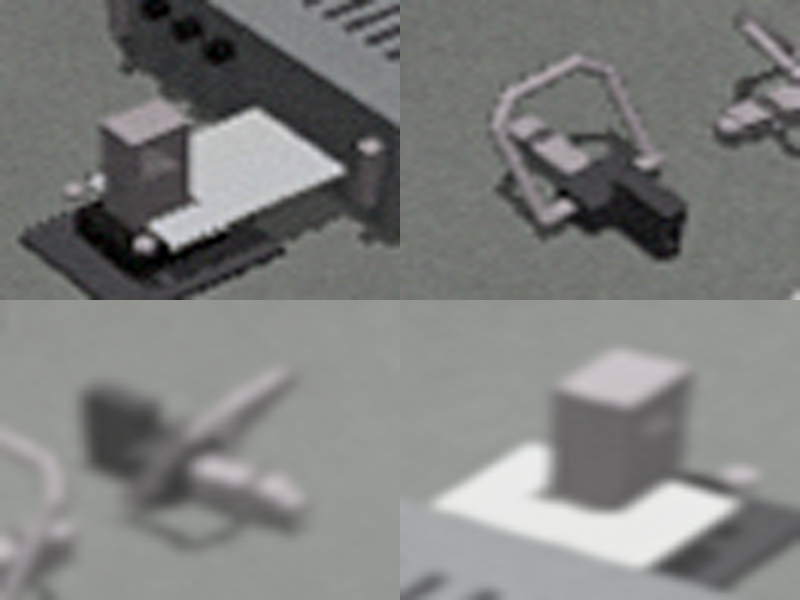

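```bash
python3 - <<'E'
from h import *
for n in('d0','s0'):
    d=load(n);X=cloud(d); print(n)
    m=(X[...,2]>40)&(X[...,2]<125)&(X[...,0]>510)&(X[...,0]<900)&(X[...,1]>0)&(X[...,1]<340)
    q=X[m]; t=q[(q[:,2]>98)]
    from scipy.cluster.hierarchy import fcluster,linkage
    l=fcluster(linkage(t[:,:2][::3]),12,'distance')
    for i in set(l):
        p=t[::3][l==i]
        if len(p)<8: continue
        print(len(p),p.mean(0).round(1),cv2.minAreaRect(p[:,:2].astype(np.float32)))
    # lower plate
    w=X[(X[...,2]>30)&(X[...,2]<50)&(X[...,0]>510)&(X[...,0]<720)&(X[...,1]>0)&(X[...,1]<300)]
    # pin clusters
    k=X[(X[...,2]>7)&(X[...,2]<90)&(X[...,0]>440)&(X[...,0]<550)&(X[...,1]>-320)&(X[...,1]<-180)]
    for a,b in((6,20),(20,29),(29,38),(38,50),(50,80)):
        z=k[(k[:,2]>a)&(k[:,2]<b)]
        print(a,b,len(z),z.mean(0).round(1), cv2.minAreaRect(z[:,:2].astype(np.float32)))
E
```

```text
d0
34 [578.   99.8 106.4] ((579.0192260742188, 102.54608154296875), (38.87626647949219, 31.15674591064453), 4.889790058135986)
695 [756.5 162.2 103.7] ((760.84033203125, 171.711181640625), (163.88885498046875, 262.4256286621094), 6.651607990264893)
6 20 131 [ 493.9 -251.4   15.3] ((500.68121337890625, -248.451904296875), (86.12089538574219, 62.15214538574219), 61.023048400878906)
20 29 158 [ 497.5 -252.1   24.4] ((499.9722900390625, -252.63143920898438), (59.15863800048828, 77.76997375488281), 40.64774703979492)
29 38 46 [ 498.1 -265.6   33.2] ((501.7017517089844, -268.03228759765625), (67.52409362792969, 59.70417785644531), 6.759873390197754)
38 50 80 [ 500.7 -267.3   43. ] ((500.44342041015625, -264.2292175292969), (63.655338287353516, 68.45555877685547), 7.447096824645996)
50 80 89 [ 494.1 -221.2   64.7] ((496.38043212890625, -223.12649536132812), (65.00772857666016, 21.657533645629883), 5.706984996795654)
s0
2014 [768.6 182.5 103.1] ((763.3108520507812, 173.5878143310547), (163.8674774169922, 261.1278991699219), 6.495495796203613)
53 [585.7 103.5 106. ] ((582.5156860351562, 102.61852264404297), (42.70874786376953, 29.316003799438477), 0.9233372211456299)
6 20 100 [ 507.9 -237.6   14.4] ((504.38641357421875, -242.65652465820312), (66.5169448852539, 81.12408447265625), 48.00170135498047)
20 29 97 [ 504.6 -247.8   23.7] ((504.5076904296875, -245.0183563232422), (85.35922241210938, 55.27693557739258), 65.46507263183594)
29 38 37 [ 507.1 -266.2   33.1] ((496.8545837402344, -258.05267333984375), (74.4261703491211, 58.05848693847656), 70.95362854003906)
38 50 46 [ 508.6 -266.3   43.3] ((505.10235595703125, -260.2998962402344), (65.44532012939453, 68.33816528320312), 5.522646427154541)
50 80 50 [ 508.9 -216.1   65.4] ((500.96783447265625, -217.68411254882812), (65.39070892333984, 16.596628189086914), 5.82697057723999)
```

```bash
cat >> h.py <<'E'
def go(x,y,z,yaw,s=None):
    "row (cm, rad) from the present pose to the tool-down target"
    s=s or ctrl.read_state(); Rc=R.from_euler('xyz',s['tool_rot']); Rt=R.from_euler('xyz',[np.pi,0,yaw])
    d=Rc.inv().apply(np.array([x,y,z])-s['eef_pos'])/10; r=(Rc.inv()*Rt).as_rotvec()
    return np.round(np.r_[d,r],3).tolist()
E
python3 -c "
from h import *
print(go(505,-284,230,1.67))"
```

```text
[-57.647, -70.81, 0.17, -0.001, 0.001, 1.061]
```

Call:
{"name": "step_arm", "arguments": {"commands": [-57.7,-70.9,0,0,0,1.06,1,-57.7,-70.9,0,0,0,1.06,1,-57.7,-70.9,0,0,0,1.06,1,-57.7,-70.9,0,0,0,1.06,1,-57.7,-70.9,0,0,0,1.06,1,-57.7,-70.9,0,0,0,1.06,1,-57.7,-70.9,0,0,0,1.06,1,-57.7,-70.9,0,0,0,1.06,1,-57.7,-70.9,0,0,0,1.06,1,-57.7,-70.9,0,0,0,1.06,1]}}

```text
clock: 1.1
eef_pos: [394.0, 112.6, 231.3]
tool_rot: [3.141, -0.0, 1.672]
force: [1.2, 1.0, 0.3]
width: 85.7
gripper_force: 0.0
```

```bash
python3 -c "
from h import *
print(ctrl.read_state()['eef_pos'],go(505,-284,200,1.67))"
```

```text
[394.03013432 112.58813792 231.32927785] [-40.574, 7.052, 3.129, 0.0, -0.0, 0.002]
```

Call:
{"name": "step_arm", "arguments": {"commands": [-40.6,7.0,2.0,0,0,0,1,-40.6,7.0,2.0,0,0,0,1,-40.6,7.0,2.0,0,0,0,1,-40.6,7.0,2.0,0,0,0,1,-40.6,7.0,2.0,0,0,0,1,-40.6,7.0,2.0,0,0,0,1,-40.6,7.0,2.0,0,0,0,1,-40.6,7.0,2.0,0,0,0,1,-40.6,7.0,2.0,0,0,0,1,-40.6,7.0,2.0,0,0,0,1]}}

```text
clock: 2.1
eef_pos: [503.5, -285.2, 210.6]
tool_rot: [-3.14, 0.001, 1.667]
force: [-0.7, 0.8, 0.2]
width: 85.7
gripper_force: 0.0
```

```bash
python3 - <<'E'
from h import *
w=shot('wrist','w0');s=ctrl.read_state();print(s['eef_pos'],s['tool_rot'],w['vfov'],w['cx'],w['cy'])
print(np.round(np.linalg.inv(w['world_to_cam'])[:3],2).tolist())
X=cloud(w,True)
k=X[(X[...,2]>5)&(X[...,2]<90)&(X[...,0]>440)&(X[...,0]<550)&(X[...,1]>-350)&(X[...,1]<-180)]
for a,b in((10,23),(23,29),(29,38),(38,50),(50,80)):
        z=k[(k[:,2]>a)&(k[:,2]<b)]
        print(a,b,len(z),z.mean(0).round(1), cv2.minAreaRect(z[:,:2].astype(np.float32)))
E
```

```text
[ 503.51307808 -282.40598497  210.57980235] [-3.14019681e+00 -1.40423177e-03  1.66938640e+00] 65.70646984690485 328.81239641155366 195.4676120103406
[[1.0, 0.09, 0.03, 495.91], [0.1, -0.95, -0.29, -212.7], [-0.0, 0.29, -0.96, 352.84]]
10 23 728 [ 498.  -232.3   18.6] ((497.0831298828125, -227.31117248535156), (65.06466674804688, 63.50746154785156), 7.704965591430664)
23 29 691 [ 501.6 -255.6   25.6] ((502.0113525390625, -256.49346923828125), (65.72362518310547, 23.83811378479004), 8.836174011230469)
29 38 79 [ 501.  -246.3   33.2] ((501.4163818359375, -253.4401092529297), (65.15890502929688, 27.740812301635742), 6.482288360595703)
38 50 455 [ 503.7 -269.4   42.8] ((502.6998596191406, -263.27655029296875), (66.47086334228516, 67.57518768310547), 8.093524932861328)
50 80 632 [ 496.6 -219.6   66.1] ((497.081787109375, -222.5400848388672), (65.57640838623047, 19.539525985717773), 7.2938642501831055)
```

View pics/w0.png

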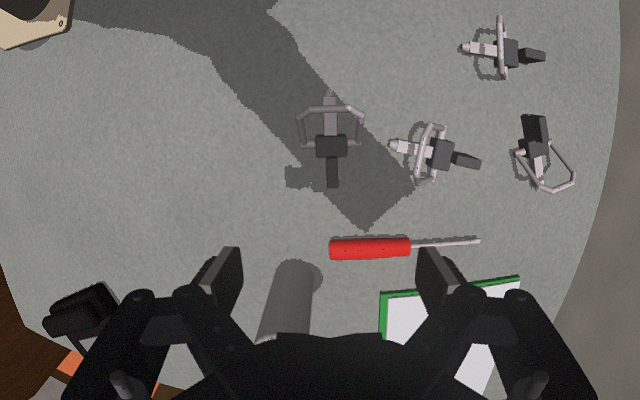

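The wrist view shows the target pin at (331,140): tip up, tab at (332,172), ring open. Next I'll refine the tab position.

```bash
python3 - <<'E'
from h import *
X=cloud(load('w0'),True)
for a,b,y0,y1 in((39,48,-310,-272),(20,48,-310,-273),(10,30,-240,-180)):
    z=X[(X[...,2]>a)&(X[...,2]<b)&(X[...,0]>(490 if a==10 else 440))&(X[...,0]<(508 if a==10 else 550))&(X[...,1]>y0)&(X[...,1]<y1)]
    print(len(z),z.mean(0).round(1),z.min(0).round(1),z.max(0).round(1),cv2.minAreaRect(z[:,:2].astype(np.float32)))
b=X[(X[...,2]>66)&(X[...,2]<80)&(X[...,0]>440)&(X[...,0]<550)&(X[...,1]>-240)&(X[...,1]<-190)]
print(b.mean(0),np.polyfit(b[:,0],b[:,1],1))
E
```

```text
262 [ 505.2 -284.2   42.6] [ 498.1 -297.2   39.5] [ 511.5 -272.    44.7] ((504.8853759765625, -284.5578308105469), (11.284798622131348, 24.887834548950195), 5.845315456390381)
252 [ 505.3 -284.7   42.6] [ 498.1 -297.2   39.5] [ 511.5 -273.    44.7] ((504.91033935546875, -284.793701171875), (11.27883529663086, 24.412965774536133), 5.867331027984619)
393 [ 497.1 -219.8   19.3] [ 490.  -239.9   12.3] [ 505.4 -195.5   21.4] ((496.3635559082031, -217.89407348632812), (13.881242752075195, 44.56749725341797), 5.616458892822266)
[ 496.70697768 -216.53491905   70.0046697 ] [ 1.19367522e-01 -2.75825600e+02]
```

```bash
python3 -c "
from h import *
print(ctrl.read_state()['eef_pos'],go(504.8,-281.5,7,1.693))"
```

```text
[ 503.51307808 -282.40598497  210.57980235] [0.049, 0.165, 20.358, -0.001, -0.001, -0.024]
```

Call:
{"name": "step_arm", "arguments": {"commands": [0.05,0.17,3,0,0,-0.024,1,0.05,0.17,7,0,0,-0.024,1,0.05,0.17,11,0,0,-0.024,1,0.05,0.17,14,0,0,-0.024,1,0.05,0.17,16,0,0,-0.024,1,0.05,0.17,18,0,0,-0.024,1,0.05,0.17,19.5,0,0,-0.024,1,0.05,0.17,20.3,0,0,-0.024,1,0.05,0.17,20.3,0,0,-0.024,1,0.05,0.17,20.3,0,0,-0.024,1]}}

```text
clock: 3.15
eef_pos: [506.3, -281.8, 8.9]
tool_rot: [3.141, 0.0, 1.695]
force: [-0.6, -0.2, -0.2]
width: 85.5
gripper_force: 0.0
```

Call:
{"name": "step_arm", "arguments": {"commands": [0,0,0,0,0,0,0,0,0,0,0,0,0,0,0,0,0,0,0,0,0,0,0,0,0,0,0,0,0,0,0,0,0,0,0,0,0,0,0,0,0,0,0,0,0,0,0,0,0,0,0,0,0,0,0,0]}}

```text
clock: 3.95
eef_pos: [506.0, -282.1, 8.6]
tool_rot: [3.141, 0.0, 1.695]
force: [-1.1, 0.4, 3.7]
width: 11.1
gripper_force: 58.8
```

Call:
{"name": "step_arm", "arguments": {"commands": [0,0,-3,0,0,0,0,0,0,-7,0,0,0,0,0,0,-11,0,0,0,0,0,0,-14,0,0,0,0,0,0,-14.2,0,0,0,0,0,0,-14.2,0,0,0,0]}}

```text
clock: 4.55
eef_pos: [505.8, -281.6, 150.2]
tool_rot: [3.141, -0.0, 1.695]
force: [0.6, 0.2, -3.6]
width: 11.2
gripper_force: 59.2
```

```bash
python3 -c "
from h import *
s=ctrl.read_state();print(s['eef_pos'],s['width'],s['force'],go(596.5,-40,150,1.684))"
```

```text
[ 505.76501092 -281.60386508  150.18039175] 11.15053844303792 [ 0.56983274  0.19529116 -3.60798628] [22.849, 11.998, 0.025, 0.0, -0.0, 0.011]
```

Call:
{"name": "step_arm", "arguments": {"commands": [3,1.6,0,0,0,0.011,0,7,3.7,0,0,0,0.011,0,11,5.8,0,0,0,0.011,0,15,7.9,0,0,0,0.011,0,19,10,0,0,0,0.011,0,21.8,11.4,0,0,0,0.011,0,22.8,12,0,0,0,0.011,0,22.8,12,0,0,0,0.011,0,22.8,12,0,0,0,0.011,0]}}

```text
clock: 5.45
eef_pos: [595.4, -42.9, 149.1]
tool_rot: [-3.139, 0.001, 1.682]
force: [-0.0, -0.3, -3.4]
width: 11.1
gripper_force: 58.9
```

```bash
python3 - <<'E'
from h import *
w=shot('wrist','w1');s=ctrl.read_state();print(s['eef_pos'],s['tool_rot'])
shot('side','d1');shot('scene','s1')
for t,f in(('w1',1),('d1',0),('s1',0)):
    X=cloud(load(t),f)
    m=(X[...,2]>99)&(X[...,2]<116)&(abs(X[...,0]-580)<40)&(abs(X[...,1]-102)<30)
    z=X[m]
    if len(z): print(t,len(z),z.mean(0).round(1),np.median(z[:,2]),cv2.minAreaRect(z[:,:2].astype(np.float32)),np.argwhere(m).mean(0))
X=cloud(load('w1'),1)
k=X[(X[...,2]>130)&(X[...,2]<220)&(X[...,0]>550)&(X[...,0]<640)&(X[...,1]>-20)&(X[...,1]<90)]
for a,b in((130,150),(150,165),(165,180),(180,190),(190,210)):
    z=k[(k[:,2]>a)&(k[:,2]<b)]
    if len(z)>4: print(a,b,len(z),z.mean(0).round(1),z.min(0).round(1),z.max(0).round(1), cv2.minAreaRect(z[:,:2].astype(np.float32)))
E
```

```text
[595.4412173  -43.63450721 149.53091498] [-3.13933764e+00  1.54255205e-03  1.68065195e+00]
w1 922 [582.2  90.  106.3] 106.97177462541978 ((582.5188598632812, 90.66217041015625), (38.19724655151367, 8.345853805541992), 6.858466625213623) [  6.70390456 333.49132321]
d1 99 [578.   98.9 107.2] 107.87103325327223 ((579.1640625, 99.90416717529297), (39.98094177246094, 31.798059463500977), 9.395352363586426) [159.24242424 303.11111111]
s1 152 [585.6 103.4 106.3] 106.82516029827343 ((584.0855712890625, 101.16936492919922), (41.438194274902344, 31.00346565246582), 6.945411205291748) [235.44078947 362.40131579]
130 150 114 [590.6  -6.3 146.4] [573.9  -9.1 142.4] [606.6  -4.4 150. ] ((590.1632690429688, -6.482459545135498), (32.95246887207031, 1.5443551540374756), 6.367158889770508)
150 165 4349 [589.5   6.7 159.3] [558.4 -20.  150. ] [624.5  43.6 165. ] ((591.3585815429688, 11.859869003295898), (66.09014892578125, 63.54905319213867), 0.1832871437072754)
165 180 2816 [591.4 -11.2 167.6] [557.8 -20.  165. ] [622.4   6.9 180. ] ((590.4752807617188, -8.82421875), (64.13572692871094, 25.578142166137695), 6.456432819366455)
180 190 531 [588.6   4.4 185.3] [557.2  -4.4 180.1] [620.8  13.8 190. ] ((589.0382080078125, 5.369122505187988), (64.02017974853516, 12.656026840209961), 6.572226047515869)
190 210 2972 [587.7  18.5 204.1] [555.3   2.7 190. ] [620.7  28.6 210. ] ((587.7269287109375, 16.361557006835938), (65.3896484375, 20.87895965576172), 6.339770793914795)
```

View pics/w1.png

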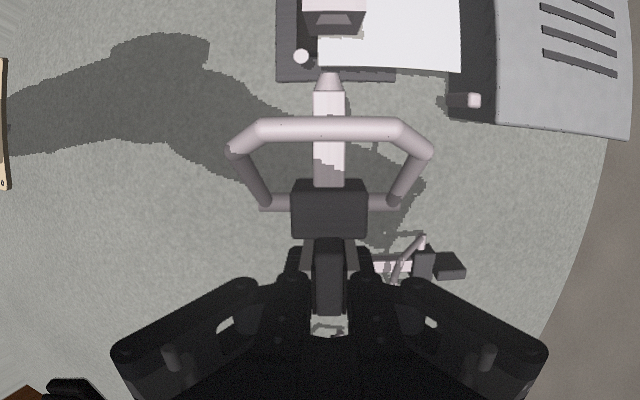

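The picture shows the pin held straight: ring open, tip at (328,75), funnel of the post hole at (334,17). The post is about 3 mm to the right, its top near 106–107. I'll go to hover in front of the hole.

Call:
{"name": "step_arm", "arguments": {"commands": [0,0.3,2,0,0,-0.005,0,0,0.3,4,0,0,-0.005,0,0.5,0.3,5.5,0,0,-0.005,0,1.5,0.3,6.4,0,0,-0.005,0,2.2,0.3,6.7,0,0,-0.005,0,2.5,0.3,6.7,0,0,-0.005,0,2.5,0.3,6.7,0,0,-0.005,0,2.5,0.3,6.7,0,0,-0.005,0]}}

```text
clock: 6.4
eef_pos: [597.5, -16.0, 84.2]
tool_rot: [3.14, 0.001, 1.689]
force: [-0.4, -0.4, -2.2]
width: 11.6
gripper_force: 59.0
```

```bash
python3 - <<'E'
from h import *
w=shot('wrist','w2');s=ctrl.read_state();print(s['eef_pos'],s['tool_rot'],s['force'])
shot('side','d2');shot('scene','s2')
e=np.array([.9934,.115]);a=np.array([-.115,.9934])
X=cloud(w,1)
def rep(n,m):
    z=X[m]; print(n,len(z),'lat',np.percentile(z[:,:2]@e,[1,99]).round(1),'fwd',np.percentile(z[:,:2]@a,[1,99]).round(1),'z',np.percentile(z[:,2],[5,50,95]).round(1))
L=X[...,0]*e[0]+X[...,1]*e[1]; F=X[...,0]*a[0]+X[...,1]*a[1]; Z=X[...,2]
rep('posttop',(Z>100)&(Z<113)&(F>18)&(F<60)&(abs(L-589)<30))
rep('post',(Z>60)&(Z<104)&(F>10)&(F<60)&(abs(L-589)<30))
rep('shank',(Z>75)&(Z<99)&(F>-35)&(F<5)&(abs(L-589)<15))
rep('head',(Z>95)&(Z<105)&(F>-70)&(F<-40)&(abs(L-589)<17))
rep('bench',(Z>-10)&(Z<10)&(F>-100)&(F<0)&(abs(L-520)<30))
i=cv2.resize(w['image'][0:130,250:420,::-1],None,fx=3,fy=3,interpolation=cv2.INTER_CUBIC)
j=cv2.resize(load('d2')['image'][135:205,260:345,::-1],(474,390),interpolation=cv2.INTER_CUBIC)
k=np.zeros((390,800,3),np.uint8);i=cv2.resize(i,(400,306));j=cv2.resize(j,(400,330));k[:306,:400]=i;k[:330,400:]=j
cv2.imwrite('pics/m2.png',k)
E
```

```text
[597.46441057 -16.13886079  84.09011984] [3.14013920e+00 6.19991612e-04 1.68851618e+00] [-0.91507631 -0.25063729 -2.43147541]
posttop 2968 lat [570.3 607.6] fwd [19.4 30.6] z [102.7 107.1 108.4]
post 1689 lat [570.3 607.6] fwd [19.2 24.8] z [ 63.8  77.3 102.6]
shank 1813 lat [583.6 597.1] fwd [-34.7   2. ] z [91.3 94.9 96.2]
head 4154 lat [574.2 605.6] fwd [-69.2 -40.9] z [ 95.6 101.1 102.3]
bench 6869 lat [490.5 549.4] fwd [-99.2  -0.7] z [-1.3 -0.2  6.9]
```

View pics/m2.png

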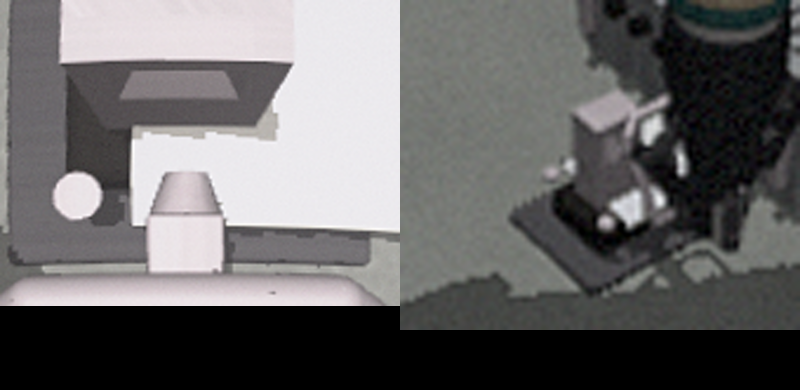

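Left crop: the cone at (187,195) sits about 1 mm right of the funnel centre at (180,85). The depth data agree: 1.2 mm sideways, 1 mm too high. Correct and feel in slowly.

Call:
{"name": "step_arm", "arguments": {"commands": [0,-0.12,0.1,0,0,0.002,0,0.5,-0.12,0.1,0,0,0.002,0,1.0,-0.12,0.1,0,0,0.002,0,1.4,-0.12,0.1,0,0,0.002,0,1.7,-0.12,0.1,0,0,0.002,0,2.0,-0.12,0.1,0,0,0.002,0,2.3,-0.12,0.1,0,0,0.002,0,2.3,-0.12,0.1,0,0,0.002,0]}}

```text
clock: 7.35
eef_pos: [592.9, 7.7, 82.2]
tool_rot: [-3.141, -0.0, 1.688]
force: [-0.1, -0.6, -2.8]
width: 11.8
gripper_force: 59.0
```

Call:
{"name": "step_arm", "arguments": {"commands": [0.2,0,0,0,0,0,0,0.4,0,0,0,0,0,0,0.6,0,0,0,0,0,0,0.6,0,0,0,0,0,0]}}

```text
clock: 7.75
eef_pos: [592.3, 13.4, 82.3]
tool_rot: [-3.142, -0.0, 1.687]
force: [-0.1, 0.5, -3.2]
width: 11.4
gripper_force: 59.0
```

```bash
python3 - <<'E'
from h import *
s=ctrl.read_state();p=s['eef_pos'];print(p,p[:2]@[.9934,.115],p[:2]@[-.115,.9934],s['tool_rot'],s['force'],s['torque'])
E
```

```text
[592.25220295  13.41264616  82.27139818] 589.8857927197496 -54.78488064261812 [-3.14153578e+00 -3.41285320e-04  1.68713126e+00] [-0.05891768  0.48775085 -3.15589253] [-0.11151994 -0.06091696 -0.04849807]
```

Call:
{"name": "step_arm", "arguments": {"commands": [0.15,0,0,0,0,0,0,0.3,0,0,0,0,0,0,0.3,0,0,0,0,0,0]}}

```text
clock: 8.05
eef_pos: [591.9, 16.3, 82.3]
tool_rot: [-3.142, -0.0, 1.687]
force: [0.4, 0.1, -1.9]
width: 11.1
gripper_force: 59.0
```

Call:
{"name": "step_arm", "arguments": {"commands": [0.15,0,0,0,0,0,0,0.3,0,0,0,0,0,0,0.3,0,0,0,0,0,0]}}

```text
clock: 8.35
eef_pos: [591.6, 19.3, 82.3]
tool_rot: [3.142, -0.0, 1.687]
force: [0.5, -0.7, -2.5]
width: 11.0
gripper_force: 59.0
```

Call:
{"name": "step_arm", "arguments": {"commands": [0.2,0,0,0,0,0,0,0.4,0,0,0,0,0,0,0.6,0,0,0,0,0,0,0.6,0,0,0,0,0,0]}}

```text
clock: 8.75
eef_pos: [590.9, 25.5, 82.3]
tool_rot: [-3.142, -0.0, 1.687]
force: [-0.2, -0.1, -2.9]
width: 11.1
gripper_force: 59.0
```

Call:
{"name": "step_arm", "arguments": {"commands": [0.2,0,0,0,0,0,0,0.4,0,0,0,0,0,0,0.6,0,0,0,0,0,0,0.8,0,0,0,0,0,0,0.8,0,0,0,0,0,0]}}

```text
clock: 9.25
eef_pos: [589.9, 33.4, 82.3]
tool_rot: [-3.142, -0.0, 1.687]
force: [0.2, 0.3, -2.4]
width: 11.0
gripper_force: 59.0
```

Call:
{"name": "step_arm", "arguments": {"commands": [0.3,0,0,0,0,0,0,0.6,0,0,0,0,0,0,0.9,0,0,0,0,0,0,1.2,0,0,0,0,0,0,1.2,0,0,0,0,0,0]}}

```text
clock: 9.75
eef_pos: [588.5, 45.7, 82.3]
tool_rot: [-3.142, -0.001, 1.688]
force: [-0.4, 0.0, -2.5]
width: 11.5
gripper_force: 59.1
```

Call:
{"name": "step_arm", "arguments": {"commands": [0.1,0,0,0,0,0,0,0.2,0,0,0,0,0,0,0.2,0,0,0,0,0,0]}}

```text
clock: 10.05
eef_pos: [588.3, 46.8, 82.3]
tool_rot: [-3.142, -0.0, 1.687]
force: [0.5, 0.5, -1.9]
width: 11.0
gripper_force: 59.1
```

Call:
{"name": "step_arm", "arguments": {"commands": [0.1,0,0,0,0,0,0,0.15,0,0,0,0,0,0,0.15,0,0,0,0,0,0]}}

```text
clock: 10.35
eef_pos: [588.2, 48.3, 82.3]
tool_rot: [-3.142, -0.0, 1.687]
force: [0.2, 0.9, -1.4]
width: 11.0
gripper_force: 59.1
```

Call:
{"name": "step_arm", "arguments": {"commands": [0.08,0,0,0,0,0,0,0.1,0,0,0,0,0,0]}}

```text
clock: 10.55
eef_pos: [588.1, 49.3, 82.3]
tool_rot: [-3.142, -0.0, 1.687]
force: [0.2, -0.5, -2.0]
width: 10.9
gripper_force: 59.1
```

Call:
{"name": "step_arm", "arguments": {"commands": [0.06,0,0,0,0,0,0,0.08,0,0,0,0,0,0]}}

```text
clock: 10.75
eef_pos: [588.0, 50.1, 82.3]
tool_rot: [-3.142, -0.0, 1.687]
force: [0.4, -1.6, -2.4]
width: 11.3
gripper_force: 59.1
```

Call:
{"name": "step_arm", "arguments": {"commands": [0.06,0,0,0,0,0,0,0.06,0,0,0,0,0,0]}}

```text
clock: 10.95
eef_pos: [587.9, 50.6, 82.3]
tool_rot: [-3.142, 0.0, 1.687]
force: [-0.5, 0.1, -1.9]
width: 11.4
gripper_force: 59.1
```

Call:
{"name": "step_arm", "arguments": {"commands": [0.06,0,0,0,0,0,0,0.06,0,0,0,0,0,0]}}

```text
clock: 11.15
eef_pos: [587.9, 50.7, 82.3]
tool_rot: [3.142, 0.001, 1.686]
force: [0.4, -2.7, -1.3]
width: 11.4
gripper_force: 59.1
```

Call:
{"name": "step_arm", "arguments": {"commands": [0.06,0,0,0,0,0,0,0.06,0,0,0,0,0,0]}}

```text
clock: 11.35
eef_pos: [587.9, 50.8, 82.3]
tool_rot: [3.141, 0.001, 1.686]
force: [0.8, -4.0, -0.8]
width: 10.6
gripper_force: 59.1
```

Call:
{"name": "step_arm", "arguments": {"commands": [0.06,0,0,0,0,0,0,0.06,0,0,0,0,0,0]}}

```text
clock: 11.55
eef_pos: [587.9, 50.9, 82.4]
tool_rot: [3.141, 0.002, 1.686]
force: [0.4, -5.8, -1.4]
width: 11.5
gripper_force: 59.2
```

Contact is felt: position has stopped and force is rising to 5.8 N, so the shoulder is home. Check the ring pose before letting go.

```bash
cat > m.py <<'E'
from h import *
import sys
w=shot('wrist',sys.argv[1]);s=ctrl.read_state();print(s['eef_pos'],s['tool_rot'],s['force'])
e=np.array([.9934,.115]);a=np.array([-.115,.9934])
X=cloud(w,1)
L=X[...,0]*e[0]+X[...,1]*e[1]; F=X[...,0]*a[0]+X[...,1]*a[1]; Z=X[...,2]
def rep(n,m):
    if m.sum()<5: print(n,'none');return
    print(n,m.sum(),'lat',np.percentile(L[m],[1,50,99]).round(1),'fwd',np.percentile(F[m],[1,50,99]).round(1),'z',np.percentile(Z[m],[1,50,99]).round(1),'px',np.argwhere(m).mean(0).round())
rep('posttop',(Z>100)&(Z<113)&(F>15)&(F<60)&(abs(L-589)<25))
rep('head',(Z>94)&(Z<105)&(F>-8)&(F<22)&(abs(L-589)<18))
rep('bar',(Z>125)&(Z<160)&(F>30)&(F<90)&(abs(L-589)<17))
rep('barlow',(Z>60)&(Z<100)&(F>55)&(F<90)&(abs(L-589)<17))
E
python3 m.py w3
```

```text
[587.85065684  50.88338046  82.37630527] [3.14137265e+00 1.79026088e-03 1.68587222e+00] [-0.22510712 -5.32893495 -0.79570529]
posttop 5436 lat [570.4 589.  607.6] fwd [17.1 31.1 41.7] z [100.4 107.2 108.6] px [169. 329.]
head 3586 lat [572.4 588.9 605.2] fwd [-7.1  7.  17.3] z [ 95.8  99.4 104.1] px [220. 329.]
bar 3273 lat [572.4 589.2 605.7] fwd [46.2 49.7 52.9] z [141.4 144.2 145.9] px [129. 330.]
barlow 966 lat [581.9 588.6 595.2] fwd [55.2 61.2 69.6] z [86.7 92.5 94.7] px [ 91. 328.]
```

Call:
{"name": "step_arm", "arguments": {"commands": [-0.1,0,0,0,0,0,0.3,-0.1,0,0,0,0,0,0.6,-0.1,0,0,0,0,0,0.8,-0.1,0,0,0,0,0,0.8,-0.1,0,0,0,0,0,0.8,-0.1,0,0,0,0,0,0.8,-0.1,0,0,0,0,0,0.8]}}

```text
clock: 12.3
eef_pos: [587.8, 51.5, 82.3]
tool_rot: [-3.142, -0.0, 1.687]
force: [0.2, -1.2, 0.5]
width: 68.5
gripper_force: 0.0
```

Call:
{"name": "step_arm", "arguments": {"commands": [-0.1,0,-1,0,0,0,0.8,-0.1,0,-3,0,0,0,0.8,-0.1,0,-6,0,0,0,0.8,-0.1,0,-9,0,0,0,0.8,-0.1,0,-12,0,0,0,0,-0.1,0,-12,0,0,0,0,-0.1,0,-12,0,0,0,0,-0.1,0,-12,0,0,0,0,-0.1,0,-12,0,0,0,0]}}

```text
clock: 13.2
eef_pos: [587.1, 50.4, 201.2]
tool_rot: [-3.139, -0.0, 1.687]
force: [0.1, -0.8, -0.3]
width: 0.4
gripper_force: 0.0
```

```bash
python3 m.py w4; python3 -c "
from h import *
s=ctrl.read_state();print(s['width'])
e=np.array([.9934,.115]);a=np.array([-.115,.9934]);p=589.2*e+31*a
print(go(*p,175,1.686))"
```

```text
[587.20558803  50.42835306 201.25248185] [-3.13941960e+00 -1.05312964e-05  1.68674930e+00] [ 0.67525177 -0.14901664 -0.5684314 ]
posttop 1225 lat [570.3 588.6 607. ] fwd [20.6 30.  47.7] z [105.7 107.2 108.8] px [136. 330.]
head 1223 lat [571.5 588.6 605.6] fwd [-5.1  6.3 18. ] z [ 94.4  97.1 102.6] px [166. 330.]
bar 588 lat [572.1 589.2 605.7] fwd [39.1 42.5 45.7] z [143.5 145.7 147.6] px [125. 331.]
barlow 247 lat [582.3 588.6 594.9] fwd [55.3 60.9 68.4] z [89.9 95.  97.3] px [ 98. 330.]
0.09884782508730136
[4.843, 0.02, 2.625, -0.002, -0.0, 0.001]
```

View pics/w4.png

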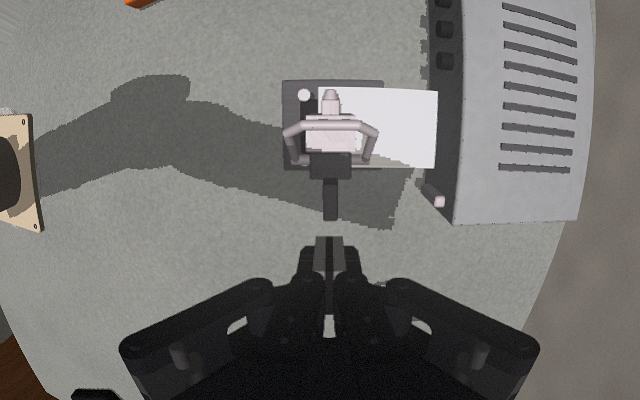

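The picture shows the pin in the post (head at (330,165)), ring open with its bar at (331,125), fingers shut at (330,253). The pin's tail has sagged a little in its clearance, so the bar is now at forward 42, height 142. The fingers go down between the ring's arms, behind the bar, to push it along its arc.

Call:
{"name": "step_arm", "arguments": {"commands": [2,0,0,0,0,0,0,3.5,0,0.5,0,0,0,0,4.0,0,2,0,0,0,0,4.0,0,3.5,0,0,0,0,4.0,0,5,0,0,0,0,4.0,0,6,0,0,0,0,4.0,0,6.7,0,0,0,0,4.0,0,6.7,0,0,0,0]}}

```text
clock: 14.05
eef_pos: [582.6, 90.2, 134.2]
tool_rot: [-3.14, 0.0, 1.687]
force: [-0.1, -0.5, 1.2]
width: -0.3
gripper_force: 0.0
```

Call:
{"name": "step_arm", "arguments": {"commands": [0.2,0,0,0,0,0,0,0.4,0,0,0,0,0,0,0.6,0,0,0,0,0,0,0.6,0,0,0,0,0,0]}}

```text
clock: 14.45
eef_pos: [582.9, 96.6, 135.8]
tool_rot: [3.141, -0.0, 1.687]
force: [0.4, 0.4, 1.0]
width: 0.0
gripper_force: 0.0
```

```bash
python3 m.py w5
```

```text
[582.80621984  96.40739961 135.67682229] [ 3.14090139e+00 -1.65520107e-04  1.68721095e+00] [-0.71228886 -0.08828856 -0.77483944]
posttop 2061 lat [570.3 588.6 607.6] fwd [20.  40.2 48.1] z [100.8 107.1 108.7] px [213. 328.]
head 48 lat [571.5 577.7 604.9] fwd [11.7 14.5 15.4] z [95.4 98.  99.4] px [245. 323.]
bar 1934 lat [572.8 589.2 605.2] fwd [34.6 39.8 46.4] z [142.6 146.5 159.8] px [242. 329.]
barlow 476 lat [581.9 588.6 595.9] fwd [55.2 61.  68.3] z [88.7 94.8 97.2] px [172. 328.]
```

Call:
{"name": "step_arm", "arguments": {"commands": [0.25,0,0.1,0,0,0,0,0.5,0,0.2,0,0,0,0,0.7,0,0.35,0,0,0,0,0.7,0,0.35,0,0,0,0]}}

```text
clock: 14.9
eef_pos: [581.7, 103.2, 131.6]
tool_rot: [-3.141, 0.0, 1.687]
force: [0.7, -0.8, 1.0]
width: 0.1
gripper_force: 0.8
```

Call:
{"name": "step_arm", "arguments": {"commands": [0.25,0,0.2,0,0,0,0,0.5,0,0.4,0,0,0,0,0.7,0,0.6,0,0,0,0,0.7,0,0.6,0,0,0,0]}}

```text
clock: 15.3
eef_pos: [581.1, 109.8, 125.6]
tool_rot: [3.142, 0.001, 1.687]
force: [0.3, -3.6, 2.1]
width: -0.0
gripper_force: 1.6
```

```bash
python3 m.py w6
```

```text
[581.15084435 109.65064381 125.75637127] [3.14138897e+00 6.25424101e-04 1.68665523e+00] [ 0.5360029  -3.33346207  1.0870478 ]
posttop 636 lat [570.  588.4 607.8] fwd [26.8 47.4 48.3] z [100.1 106.5 108.3] px [233. 328.]
head none
bar 2507 lat [572.8 589.  605.3] fwd [48.  52.8 59.5] z [133.1 140.7 159.2] px [249. 329.]
barlow 568 lat [581.8 588.9 595.5] fwd [55.1 61.8 69.7] z [83.3 91.7 94. ] px [195. 329.]
```

Call:
{"name": "step_arm", "arguments": {"commands": [0.25,0,0.25,0,0,0,0,0.5,0,0.5,0,0,0,0,0.75,0,0.8,0,0,0,0,0.75,0,0.8,0,0,0,0]}}

```text
clock: 15.75
eef_pos: [580.1, 117.6, 117.4]
tool_rot: [-3.141, 0.0, 1.687]
force: [1.3, -3.7, 2.7]
width: 0.3
gripper_force: 2.1
```

Call:
{"name": "step_arm", "arguments": {"commands": [0.2,0,0.25,0,0,0,0,0.4,0,0.45,0,0,0,0,0.6,0,0.55,0,0,0,0,0.6,0,0.55,0,0,0,0]}}

```text
clock: 16.15
eef_pos: [579.4, 122.0, 111.6]
tool_rot: [-3.141, 0.002, 1.686]
force: [2.1, -7.0, -0.4]
width: 0.3
gripper_force: 3.4
```

```bash
python3 m.py w7
```

```text
[579.47406963 121.91388305 111.67483403] [-3.14131786e+00  2.19496096e-03  1.68595291e+00] [ 2.14691542 -6.29451089 -0.0562845 ]
posttop 153 lat [570.1 605.9 608. ] fwd [38.5 46.2 48.4] z [100.3 106.9 108.5] px [262. 335.]
head 77 lat [586.2 588.7 591.2] fwd [-1.7  0.2  3.8] z [ 99.6 101.1 104.8] px [320. 329.]
bar 3593 lat [572.8 588.8 605.2] fwd [44.6 65.  70.7] z [125.1 144.2 159.8] px [268. 329.]
barlow 500 lat [582.  588.7 595.5] fwd [58.9 63.8 70.2] z [83.9 90.7 93.8] px [219. 329.]
```

Call:
{"name": "step_arm", "arguments": {"commands": [0.2,0,0,0,0,0,0,0.4,0,0,0,0,0,0,0.4,0,0,0,0,0,0]}}

```text
clock: 16.5
eef_pos: [579.2, 122.7, 111.3]
tool_rot: [-3.141, 0.006, 1.684]
force: [3.1, -12.5, -4.1]
width: 0.2
gripper_force: 6.1
```

Call:
{"name": "step_arm", "arguments": {"commands": [0.2,0,0,0,0,0,0,0.3,0,0.05,0,0,0,0,0.3,0,0.05,0,0,0,0]}}

```text
clock: 16.8
eef_pos: [579.1, 123.5, 110.5]
tool_rot: [-3.141, 0.009, 1.683]
force: [3.3, -15.9, -6.5]
width: 0.0
gripper_force: 7.9
```

```bash
python3 m.py w8
```

```text
[579.06084686 123.52507996 110.46877951] [-3.14100351  0.00869892  1.68271529] [  3.98092044 -14.72397305  -5.94778513]
posttop 129 lat [570.  605.8 607.9] fwd [41.  47.1 48.1] z [100.3 106.7 108.4] px [263. 338.]
head 103 lat [585.8 588.3 590.8] fwd [-1.3  0.7  6.5] z [ 99.6 101.2 104.8] px [321. 329.]
bar 3173 lat [574.3 588.6 605.2] fwd [46.1 66.4 69.8] z [125.2 147.8 159.8] px [276. 329.]
barlow 457 lat [581.8 588.5 595.3] fwd [60.7 65.1 70.6] z [82.1 90.1 93.6] px [220. 329.]
```

The bar sticks by friction on the vertical finger face, at about 15 N. I'll lean the tool so the face pushes forward and down, which also keeps it clear of the post.

Call:
{"name": "step_arm", "arguments": {"commands": [-0.4,0,0,0,0,0,0,-0.5,0,0,0,-0.1,0,0,-0.5,0,0,0,-0.2,0,0,-0.5,0,0,0,-0.3,0,0,-0.5,0,0,0,-0.4,0,0,-0.5,0,0,0,-0.4,0,0]}}

```text
clock: 17.45
eef_pos: [576.7, 130.7, 108.2]
tool_rot: [-3.136, 0.401, 1.696]
force: [-0.7, 2.0, -0.9]
width: 0.2
gripper_force: 0.0
```

```bash
python3 m.py w9
```

```text
[577.34012582 129.48898558 109.20591024] [-3.13725288  0.39823547  1.69381559] [-0.97825926  0.11351519 -0.4151038 ]
posttop 77 lat [604.6 606.3 607.8] fwd [43.1 47.4 48.4] z [100.4 105.3 107.8] px [266. 363.]
head none
bar 1930 lat [574.  587.4 605.5] fwd [68.8 82.8 89.8] z [125.4 139.1 158.8] px [283. 332.]
barlow 1199 lat [572.8 589.  605.6] fwd [59.1 77.3 80.6] z [82.8 87.2 95.5] px [211. 333.]
```

The bar has snapped down to forward 77, height about 83. Lift clear straight up and check.

Call:
{"name": "step_arm", "arguments": {"commands": [-0.4,0,-0.9,0,0,0,0,-1.2,0,-2.8,0,0,0,0,-2.4,0,-5.5,0,0,0,0,-3.5,0,-8.3,0,0,0,0,-4.7,0,-11,0,0,0,0,-4.7,0,-11,0,0.13,0,0,-4.7,0,-11,0,0.26,0,0,-4.7,0,-11,0,0.4,0,0,-4.7,0,-11,0,0.4,0,0]}}

```text
clock: 18.4
eef_pos: [581.2, 115.2, 235.5]
tool_rot: [3.135, -0.003, 1.671]
force: [0.7, -0.5, 0.2]
width: -0.0
gripper_force: 0.0
```

Call:
{"name": "step_arm", "arguments": {"commands": [-3,0,0,0,0,0,0,-6,0,0,0,0,0,0,-9,0,0,0,0,0,0,-9,0,0,0,0,0,0,-9,0,0,0,0,0,0]}}

```text
clock: 18.9
eef_pos: [589.7, 34.4, 232.7]
tool_rot: [3.14, -0.001, 1.684]
force: [-0.1, 0.3, -0.0]
width: 0.3
gripper_force: 0.0
```

```bash
python3 m.py w10; python3 -c "
from h import *
crop('w10',250,60,160,120,5,'z10')"
```

```text
[589.66477953  35.9677857  232.35044645] [ 3.14030331e+00 -1.69175610e-03  1.68612865e+00] [ 0.03756537  0.96963278 -0.30497597]
posttop 1417 lat [569.7 588.4 607.2] fwd [20.1 34.  47.1] z [105.6 107.3 108.9] px [111. 328.]
head 949 lat [572.2 589.1 605.4] fwd [-5.3  6.7 17.6] z [ 94.8  97.3 101.5] px [141. 329.]
bar none
barlow 486 lat [572.1 588.5 605.8] fwd [55.4 73.9 79.8] z [84.5 87.8 97.4] px [ 71. 328.]
```

View pics/z10.png

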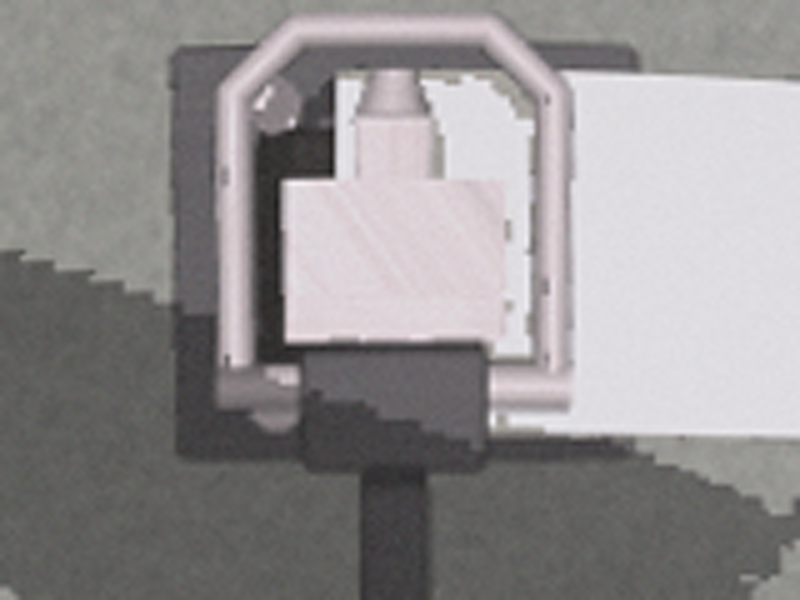

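The crop shows the ring's bar at (395,28), beyond the pin's tip at (393,75), with its arms around the post. The head at (395,400) is against the front face, and the robot is clear. Hand in.

```bash
python3 -c "
from h import *
print(ctrl.finish_job())"
```

```text
the job is handed in; nothing more can be done
None
```

I pushed the linchpin fully home with its ring open, snapped the ring down past the pin's end, and handed the job in clear of everything after about 19 s; no verdict came back.

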